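# Set the boring machine over to long handle blanks and hold one in its corner

### The arm

A 6-joint arm with a two-finger parallel gripper is mounted at the origin on the work surface. World frame = base frame: x ahead of the robot, y to its left, z up, the work surface at z = 0. Lengths are in m, angles in rad, forces in N, time in s.
With the tool pointing down it reaches from about 0.325 to 0.775 m from the base axis. Payload 5.5 kg.
Tool frame: the origin (TCP) lies midway between the tips of the shut fingers; the grasp point (between the pads) lies 19 mm behind it (r.grip_point_offset is the z of the grasp point in the tool frame, in m); z points along the fingers, y is the line along which they close (so a half turn about z gives the same grasp; the last joint's range is limited). The gripper opens to 85 mm and grips with 20 to 120 N. Pads are 22 mm wide; open, the fingers measure 114 mm over their backs; the gripper's body (76 mm by 85 mm) begins 54 mm behind the grasp point. The pads swing forward as they close: fully open they stand 13 mm farther back than shut.
Start: joints at [-1.31, 0.091, 1.231, -0, 1.82, -0.057], TCP at [0.187, -0.57, 0.231] pointing down, gripper open.
Joint ranges: [-2.87, 2.87], [-0.86, 2.18], [0.17, 2.46], [-1.51, 4.65], [0.06, 2.69], [-2.65, 2.65]. Speed limits (rad/s): [2.57, 2.57, 3.01, 3.14, 3.14, 3.14].

### API

Orientations are given as a unit quaternion [w, x, y, z].
In Python, from bench import r gives the robot as it stands. The module is installed in compiled form; this text tells all that it offers.
- The arm moves only by the tool apply_moves, never from a script. Its argument "rows" is a list of rows, each an object of numbers: "claw": the closure, from 0 (fully open) to 1 (shut); "x", "y", "z": the shift along the tool's x, y, z in m; "twist": the turn about the tool's z in rad. In form: [{"claw": .., "x": .., "y": .., "z": .., "twist": ..}, ...]. A call has 1 to 10 rows; each row shifts and turns the commanded pose from where the row before left it, along the tool's axes as they then stand; what a row does not reach is not made up. A row lasts 1/12 s, in which the tool goes at most 41.7 mm and 7.16 degrees, less where a joint would pass 70% of its speed; a pose out of reach is approached as far as the arm can. A call is refused whole if a number of a shift passes 0.0417 or a number of a turn 0.125, either way. A call with a gripper value outside its range is refused whole. The fingers move at their own pace and stop on an object; "force" is the grip in N (left out, the last holds). Time passes only in rows, so rows that do not move let the fingers close. It gives the time, the measured TCP pose, the force, the opening and the grip force at its end, in the units of the state.
- r.get_obs(): the state, without advancing time (a new reading comes with each control period).
- r.snapshot(name): name is "scene" or "top" or "wrist"; returns the picture (400x640x3 uint8, red, green, blue); there is no depth.
- r.camera_model(name): a dict with "fovy" (degrees; the focal length in pixels is half the picture's height over the tangent of half this angle, whatever the lens; pixels are square), "cx", "cy" (the principal point, pixels), "distortion" ([k1, k2, p1, p2, k3] as OpenCV has them; the pictures are not rectified), "R" (3x3) and "t" (3): a world point X has camera coordinates R X + t. Camera axes: x right, y down, z forward; pixel columns grow to the right and rows downward; lengths in m; the calibration is good to about 2 mm. A picture is of the moment at which its call begins: read the wrist's pose just before it. camera_model takes no time and is no camera call; for the wrist camera it gives the pose at the moment of the call.
- r.hand_in(): hands the job in; it is judged then, once.
The state is a dict: "time_s": time; "qpos": joint angles; "dq": joint speeds; "joint_torque": joint torques, N m; "position": TCP position; "tcp_rot": TCP orientation; "force": force on the tool from outside, world axes, zero at the start; "ft_torque": the same for the moment, N m; "gripper_width": opening from 0.0 (shut) to 1.0 (fully open); "finger_force": force on a finger pad.
Only numpy, scipy, OpenCV 4.12 (cv2) and the standard library are available. Lean on these libraries where they do the work, as an engineer would, in place of code of your own. Each camera call takes 0.05 s, during which the arm holds its last target. There are 200 camera calls.

### The job

Set the small horizontal boring machine over from short to long handle blanks: pull the red knob all the way out so its stop leaves the work table, and push the blue knob fully home so its stop comes in. Then lay the long pale wooden blank flat on the machine's table and press it into the corner, square and firmly against the aluminium fence and the blue knob's stop at the same time, and finish there, still holding it pressed against both, ready to be bored. Do not knock the drill bit, and leave the other things on the bench where they are.

Things in the scene. Friction and masses are not known exactly. Their poses are not given: they have to be found in the camera images.
- corner (a point): Corner on the boring machine's steel table: where table top (60 mm above the bench), fence face and the working face of the blue knob's stop (when home) meet. Frame turns with the machine: +x across the table away from the robot, +y along the fence away from the drill, z up. Table top: x -110 to +40, y -185 to +40 mm. The machine is bolted down, at a different place and yaw each time.
- fence: Fixed aluminium fence, 12 x 200 x 16 mm, origin mid underside, axes as the corner's; its face (corner x = 0) runs from corner y -172 to +28 mm. Only 16 mm high: fingertips on that side of the blank must stay above this, so grip the blank in its upper half. Behind it two guide blocks, also 16 mm high (x 12 to 40, 26 mm wide), carry the stops.
- short_stop (a joint): Slide of the red knob's stop (short blanks), m: 0 = home, its 12 mm wide bar stands 34 mm out of the fence over the table at corner y = -60 to -48 mm, in the way of a long blank; 0.038 = fully out, bar behind the fence face. Pulled out along corner +x. A spring detent drives it to the nearer end; passing the middle takes up to about 7 N.
- short_knob (a point): Centre of the red knob: round, 26 mm diameter, 26 mm long, on a 10 mm stem, axis along the corner's x; behind the fence and off the edge of the machine's table, 68 mm above the bench with nothing beneath it. Axes as the corner's. Stop home: 78 mm in +x of the corner, y = -54 mm; it moves with the stop.
- long_stop (a joint): Slide of the blue knob's stop (long blanks), m: 0.038 = fully out (bar behind the fence face); 0 = home, its bar stands 34 mm out of the fence over the table and its flat side is the second fence of the corner. Same detent, forces and directions as the red one.
- long_knob (a point): Centre of the blue knob, same size and height as the red one and 60 mm from it along +y of the corner (y = +6 mm); 78 mm in +x from the corner when home, 116 mm when out.
- long_stop_bar: The blue knob's stop bar, steel, 12 mm wide, 10 mm high, underside 3 mm above the table top; moves with the blue knob. Origin on its centre line, 1 mm beyond its tip: when home, at corner x = -35, y = +6, z = +8 mm.
- blank_center (a point): Centre (half-way up) of the long pale wooden handle blank, 45 x 160 x 45 mm (long side along its y), 0.15 to 0.31 kg, lying on the bench to the left of the machine. Either end may go to the stop. Seated in the corner its centre is at x = -22.5, y = -80, z = +22.5 mm from the corner.
- bit: Steel drill bit, 10 mm diameter, in line with the middle of a seated blank, pointing along corner +y; its tip is 35 mm from the end of a seated long blank. Origin at its root in the chuck, 50 mm from its tip. Chuck and motor lie behind it, the switch box on the motor up to 85 mm above the bit's axis.
- short_blank: A short dark blank, 45 x 100 x 45 mm, lying on the bench: leave alone. Origin under its centre.
- gouge: A carving gouge lying on the bench beyond the machine, 235 mm long along its y, 28 mm thick at the handle: leave alone. Origin on the bench near its ferrule.
- tin: An upright round tin, 68 mm in diameter, 85 mm high: leave alone. Origin under its centre.

How it is judged:
By the outcome, as a careful person would: the job done as asked, in the order asked, and still so for the second after the job is handed in, while the arm keeps its last pose, push and grip.
It also fails if it takes over 61 s, if anything falls off the work surface, if the arm or the gripper's body presses on something with over 40 N, if the wrist force passes 120 N, or if a joint passes its speed limit or range.

## Working session

There is one attempt and no reset: what is moved stays moved. The work goes in short steps, Python scripts to look and compute and a tool call to move; the robot and the scene stay as the last step left them, time stands still between calls to the robot, and variables do not carry over. Pictures are saved under pics/ and viewed, at most 13 in all, crops included, and the job is handed in when it is done.

Besides the shell and the picture viewer there is one more tool, called after "Call:" as name([rows], argument=value, ...), one row to a line, values as JSON. apply_moves: Moves the arm, as the interface text tells. Its arguments: {"type":"object","properties":{"rows":{"type":"array","items":{"type":"object","properties":{"claw":{"type":"number"},"x":{"type":"number"},"y":{"type":"number"},"z":{"type":"number"},"twist":{"type":"number"}}}},"force":{"type":"number"}},"required":["rows"]}

```bash
mkdir -p pics; python3 - <<'E'
from bench import r
import cv2,numpy as np
o=r.get_obs();print({k:np.round(v,3).tolist() for k,v in o.items()}, r.grip_point_offset)
for n in("scene","top"):
    cv2.imwrite(f"pics/{n}0.png",r.snapshot(n)[:,:,::-1])
    c=r.camera_model(n);print(n,{k:np.round(v,4).tolist() for k,v in c.items()})
E
```

```text
{'time_s': 0.0, 'qpos': [-1.31, 0.092, 1.232, 0.0, 1.82, -0.057], 'dq': [-0.001, -0.001, -0.001, 0.002, 0.001, -0.0], 'joint_torque': [0.001, -45.873, -41.802, -0.0, 0.012, -0.0], 'position': [0.187, -0.57, 0.23], 'tcp_rot': [-0.001, 0.987, 0.158, -0.0], 'force': [-0.013, -0.115, 0.311], 'ft_torque': [0.049, -0.018, -0.089], 'finger_force': 0.0, 'gripper_width': 1.001} -0.0187
scene {'fovy': 43.0436, 'cx': 317.0108, 'cy': 199.3377, 'distortion': [0.0449, 0.0, 0.0, 0.0, 0.0], 'R': [[-0.4533, 0.8913, -0.0058], [0.7009, 0.3524, -0.6201], [-0.5507, -0.2852, -0.7845]], 't': [0.2076, -0.338, 1.4575]}
top {'fovy': 56.5314, 'cx': 322.4872, 'cy': 200.2848, 'distortion': [0.0079, 0.0, 0.0, 0.0, 0.0], 'R': [[0.0264, -0.9996, -0.0029], [-0.9967, -0.0261, -0.0762], [0.0761, 0.005, -0.9971]], 't': [0.0191, 0.5378, 0.899]}
```

View pics/top0.png

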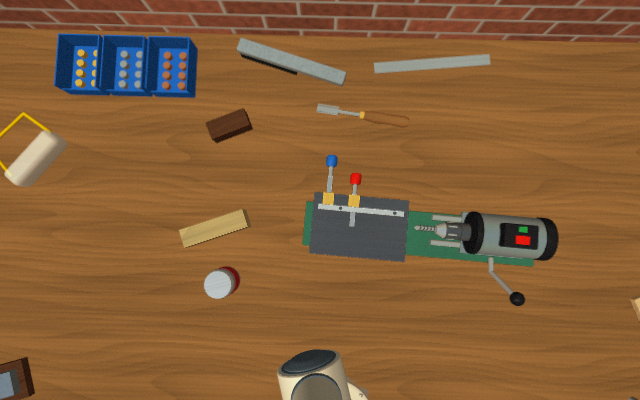

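View pics/scene0.png

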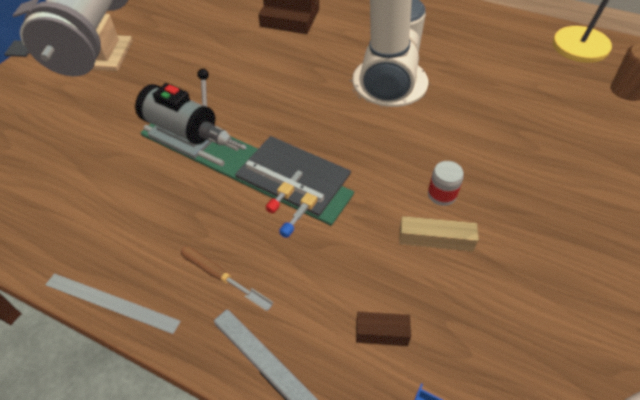

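Top view: red knob at (355,179), blue at (331,160), table about (309–409,193–260), blank at (214,228), tin at (220,283). Next I'll measure these.

```bash
cat > h.py <<'E'
from bench import r
import cv2,numpy as np
def cam(n):
    c=r.camera_model(n);f=200/np.tan(np.radians(c["fovy"])/2)
    return np.array([[f,0,c["cx"]],[0,f,c["cy"]],[0,0,1]]),np.array(c["distortion"],float),np.array(c["R"]),np.array(c["t"])
def rays(C,px):
    K,D,R,t=C
    u=cv2.undistortPoints(np.array(px,float).reshape(-1,1,2),K,D).reshape(-1,2)
    return -R.T@t,np.c_[u,np.ones(len(u))]@R
def plane(C,px,z):
    o,d=rays(C,px);return o+d*((z-o[2])/d[:,2])[:,None]
def proj(C,X):
    K,D,R,t=C
    return cv2.projectPoints(np.array(X,float).reshape(-1,1,3),cv2.Rodrigues(R)[0],t,K,D)[0].reshape(-1,2)
def tri(Ca,pa,Cb,pb):
    A=[];b=[]
    for C,p in((Ca,pa),(Cb,pb)):
        o,d=rays(C,[p]);d=d[0]/np.linalg.norm(d[0]);P=np.eye(3)-np.outer(d,d);A.append(P);b.append(P@o)
    s=np.linalg.lstsq(np.vstack(A),np.hstack(b),rcond=None);return s[0],np.sqrt(s[1])
def blob(m,win=None):
    m=m.astype(np.uint8)
    if win: w=np.zeros_like(m);x0,x1,y0,y1=win;w[y0:y1,x0:x1]=1;m=m*w
    cs=cv2.findContours(m,cv2.RETR_EXTERNAL,cv2.CHAIN_APPROX_NONE)[0]
    c=max(cs,key=cv2.contourArea);M=cv2.moments(c)
    return c[:,0,:],(M["m10"]/M["m00"],M["m01"]/M["m00"]),M["m00"]
E
python3 - <<'E'
from h import *
T=cam("top");S=cam("scene")
it=cv2.imread("pics/top0.png");is_=cv2.imread("pics/scene0.png")
ht=cv2.cvtColor(it,cv2.COLOR_BGR2HSV);hs=cv2.cvtColor(is_,cv2.COLOR_BGR2HSV)
red=lambda h:((h[...,0]<6)|(h[...,0]>174))&(h[...,1]>170)&(h[...,2]>80)
blue=lambda h:(h[...,0]>100)&(h[...,0]<125)&(h[...,1]>150)&(h[...,2]>60)
P={}
for n,f,wt,ws in(("red",red,(340,370,165,195),(260,285,195,216)),("blue",blue,(320,342,148,172),(275,300,218,240))):
    a=blob(f(ht),wt);b=blob(f(hs),ws);X,e=tri(T,a[1],S,b[1]);P[n]=X
    print(n,a[1:],b[1:],X.round(4),e.round(4), "plane",plane(T,[a[1]],.068).round(4),plane(S,[b[1]],.068).round(4))
# table: dark gray low-sat
g=(ht[...,1]<60)&(ht[...,2]<110)
c,m,a=blob(g,(300,415,190,265));q=cv2.minAreaRect(c);print("table",a,q, plane(T,cv2.boxPoints(q),.06).round(4))
# fence bright
w=(ht[...,1]<50)&(ht[...,2]>150)
c,m,a=blob(w,(312,412,195,222));q=cv2.minAreaRect(c);B=plane(T,cv2.boxPoints(q),.076);print("fence",a,q,B.round(4))
# blank top
print(ht[228,214],ht[240,200],hs[225,440],hs[240,440])
bl=(ht[...,0]>15)&(ht[...,0]<32)&(ht[...,1]>60)&(ht[...,1]<150)&(ht[...,2]>140)
c,m,a=blob(bl,(170,260,200,255));q=cv2.minAreaRect(c);B=plane(T,cv2.boxPoints(q),.045);print("blank",a,q,B.round(4),np.linalg.norm(np.diff(B,axis=0),axis=1),B.mean(0))
for n,p,z in(("tin",(218,284),.085),("short",(229,124),.045)):print(n,plane(T,[p],z))
z=cv2.resize(it[140:270,165:420],None,fx=3,fy=3,interpolation=cv2.INTER_CUBIC);cv2.imwrite("pics/z.png",z)
E
```

```text
red ((355.22045855379184, 178.2927689594356), 94.5) ((272.147465437788, 205.63440860215053), 108.5) [ 0.5868 -0.0422  0.0724] [0.0002] plane [[ 0.5874 -0.0427  0.068 ]] [[ 0.584  -0.0441  0.068 ]]
blue ((331.3707865168539, 160.2865168539326), 89.0) ((286.29924242424244, 229.4034090909091), 88.0) [0.6278 0.015  0.0726] [0.0007] plane [[0.6288 0.0145 0.068 ]] [[0.6249 0.0136 0.068 ]]
table 4601.0 ((359.0372009277344, 226.53013610839844), (95.75716400146484, 61.213958740234375), 5.33215856552124) [[ 0.4106  0.0624  0.06  ]
 [ 0.5543  0.0532  0.06  ]
 [ 0.539  -0.1727  0.06  ]
 [ 0.396  -0.1606  0.06  ]]
fence 347.0 ((360.07244873046875, 214.61782836914062), (85.74433135986328, 14.567317962646484), 5.290081024169922) [[ 0.4917  0.0452  0.076 ]
 [ 0.5254  0.043   0.076 ]
 [ 0.5122 -0.1551  0.076 ]
 [ 0.4786 -0.1523  0.076 ]]
[ 21 122 180] [ 21 122 193] [ 19 101 184] [ 16 114 112]
blank 1176.0 ((212.55001831054688, 227.65000915527344), (18.657434463500977, 67.040283203125), 71.56504821777344) [[0.4564 0.3772 0.045 ]
 [0.5111 0.2274 0.045 ]
 [0.4691 0.2114 0.045 ]
 [0.4148 0.3607 0.045 ]] [0.15947977 0.04495249 0.15890346] [0.46286475 0.29416888 0.045     ]
tin [[0.33646473 0.2638421  0.085     ]]
short [[0.71625778 0.26644496 0.045     ]]
```

View pics/z.png

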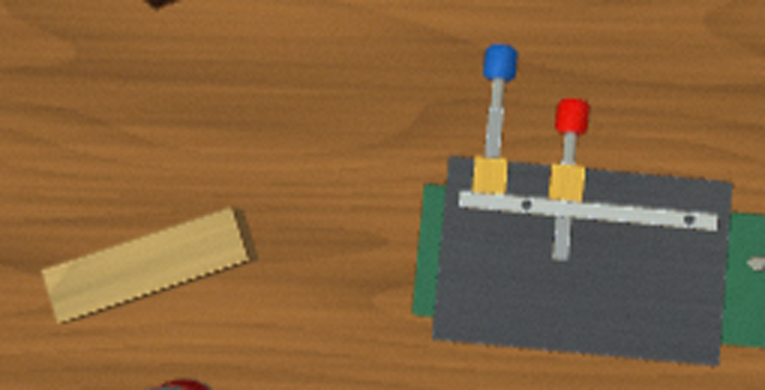

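Call:
apply_moves([
  {"z":-0.02,"twist":0.096,"claw":0.4},
  {"z":-0.02,"twist":0.096,"claw":0.4},
  {"z":-0.02,"twist":0.096,"claw":0.4},
  {"z":-0.02,"twist":0.096,"claw":0.4},
  {"x":0.022,"y":-0.034},
  {"x":0.022,"y":-0.034},
  {"x":0.022,"y":-0.034},
  {"x":0.022,"y":-0.034},
  {"x":0.022,"y":-0.034},
  {"x":0.022,"y":-0.034},
])

```text
schema error: expected keys claw, x, y, z, twist
```

Call:
apply_moves([
  {"x":0.022,"y":-0.034},
  {"x":0.022,"y":-0.034},
  {"x":0.022,"y":-0.034},
  {"x":0.022,"y":-0.034},
  {"x":0.022,"y":-0.034},
  {"x":0.022,"y":-0.034},
  {"x":0.022,"y":-0.034,"z":0.02},
  {"x":0.022,"y":-0.034,"z":0.02},
  {"z":0.02},
  {"z":0.0},
])

```text
schema error: expected keys claw, x, y, z, twist
```

```bash
cat >> h.py <<'E'
from scipy.spatial.transform import Rotation as Ro
C0=np.array([.5122,.0163,.06]);YAW=-.066
def cf(X,c=None,yaw=None):
    c=C0 if c is None else c;yaw=YAW if yaw is None else yaw
    k,s=np.cos(yaw),np.sin(yaw);return (np.array(X)-c)@np.array([[k,-s,0],[s,k,0],[0,0,1]])
def st():
    o=r.get_obs();w,x,y,z=o["tcp_rot"];M=Ro.from_quat([x,y,z,w]).as_matrix()
    print("t",o["time_s"],"tcp",o["position"].round(4) if hasattr(o["position"],"round") else o["position"],"corner",(cf(o["position"])*1000).round(1),"toolx ang",round(np.arctan2(M[1,0],M[0,0]),4),"tilt",M[:,2].round(3),"F",np.round(o["force"],1),"w",round(o["gripper_width"],3),"ff",np.round(o["finger_force"],1));return M
E
python3 - <<'E'
from h import *
st();C=cam("wrist");cv2.imwrite("pics/w1.png",r.snapshot("wrist")[:,:,::-1]);np.save("w1.npy",np.array(C,dtype=object),allow_pickle=True)
E
```

```text
t 0.1 tcp [ 0.1874 -0.5697  0.2302] corner [-285.4 -606.2  170.2] toolx ang 0.3178 tilt [-0.     0.002 -1.   ] F [ 0.5 -0.1  0.6] w 1.0 ff 0.0
```

View pics/w1.png

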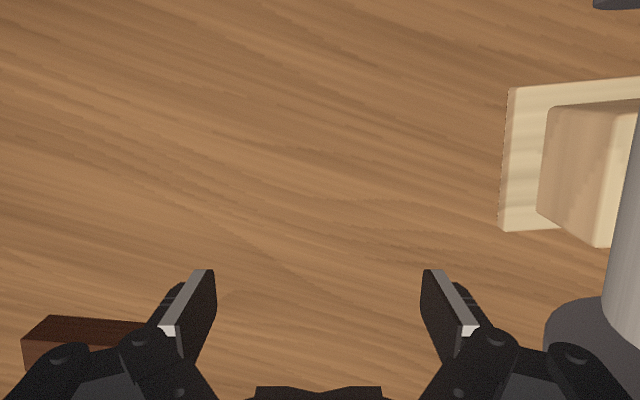

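The wrist view shows only the bench, with a wooden tray and a grey post at right (x>500), away from my path. Each row needs all the keys, so I'll resend.

Call:
apply_moves([
  {"claw":0.4,"x":0,"y":0,"z":-0.02,"twist":0.096},
  {"claw":0.4,"x":0,"y":0,"z":-0.02,"twist":0.096},
  {"claw":0.4,"x":0,"y":0,"z":-0.02,"twist":0.096},
  {"claw":0.4,"x":0,"y":0,"z":-0.02,"twist":0.096},
  {"claw":0.4,"x":0.022,"y":-0.034,"z":0,"twist":0},
  {"claw":0.4,"x":0.022,"y":-0.034,"z":0,"twist":0},
  {"claw":0.4,"x":0.022,"y":-0.034,"z":0,"twist":0},
  {"claw":0.4,"x":0.022,"y":-0.034,"z":0,"twist":0},
  {"claw":0.4,"x":0.022,"y":-0.034,"z":0,"twist":0},
  {"claw":0.4,"x":0.022,"y":-0.034,"z":0,"twist":0},
])

```text
time_s: 0.98
position: [0.3334, -0.3734, 0.311]
tcp_rot: [-0.0, 0.999, -0.033, -0.0]
force: [1.2, -0.2, 1.2]
gripper_width: 0.599
finger_force: 0.0
```

Call:
apply_moves([
  {"claw":0.4,"x":0.022,"y":-0.034,"z":0,"twist":0},
  {"claw":0.4,"x":0.022,"y":-0.034,"z":0,"twist":0},
  {"claw":0.4,"x":0.022,"y":-0.034,"z":0,"twist":0},
  {"claw":0.4,"x":0.022,"y":-0.034,"z":0,"twist":0},
  {"claw":0.4,"x":0.022,"y":-0.034,"z":0,"twist":0},
  {"claw":0.4,"x":0.022,"y":-0.034,"z":0,"twist":0},
  {"claw":0.4,"x":0.022,"y":-0.034,"z":0.02,"twist":0},
  {"claw":0.4,"x":0.022,"y":-0.034,"z":0.02,"twist":0},
  {"claw":0.4,"x":0,"y":0,"z":0.02,"twist":0},
  {"claw":0.4,"x":0,"y":0,"z":0,"twist":0},
])

```text
time_s: 1.82
position: [0.522, -0.1181, 0.2488]
tcp_rot: [-0.001, 1.0, -0.031, -0.004]
force: [-0.7, 0.1, -1.3]
gripper_width: 0.602
finger_force: 0.0
```

```bash
python3 - <<'E'
from h import *
st();C=cam("wrist");cv2.imwrite("pics/w2.png",r.snapshot("wrist")[:,:,::-1])
import pickle;pickle.dump(C,open("w2.pkl","wb"))
E
```

```text
t 1.8167 tcp [ 0.522  -0.1181  0.2488] corner [  18.7 -133.5  188.8] toolx ang -0.0624 tilt [-0.008  0.002 -1.   ] F [-0.7  0.1 -1.3] w 0.602 ff 0.0
```

View pics/w2.png

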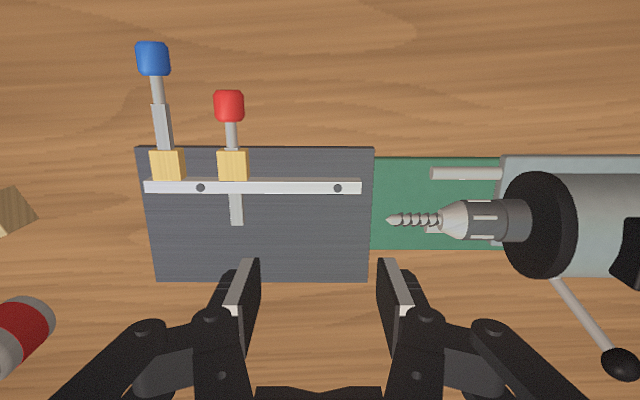

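The wrist view is clear: red knob (229,105), blue (152,58), fence (143–361,180–193), bit tip (388,220), lever ball lower right. I'll refine the machine pose from it.

```bash
python3 - <<'E'
from h import *
import pickle
C=pickle.load(open("w2.pkl","rb"));im=cv2.imread("pics/w2.png");h=cv2.cvtColor(im,cv2.COLOR_BGR2HSV)
red=((h[...,0]<6)|(h[...,0]>174))&(h[...,1]>150)&(h[...,2]>80)
blue=(h[...,0]>95)&(h[...,0]<125)&(h[...,1]>100)
for n,m,w in(("red",red,(205,250,80,130)),("blue",blue,(130,180,30,85))):
    _,p,a=blob(m,w);print(n,p,a,(cf(plane(C,[p],.074))*1e3).round(1))
w=(h[...,1]<45)&(h[...,2]>150)
# fence: per column front (lower) edge & back edge
f=[];b=[]
for x in list(range(150,190))+list(range(250,330))+list(range(345,358)):
    ys=np.where(w[172:202,x])[0]+172
    if len(ys): f.append((x,ys.max()+.5));b.append((x,ys.min()-.5))
for n,q,z in(("front",f,.076),("back",b,.076)):
    X=plane(C,q,z);l=cv2.fitLine(X[:,:2].astype(np.float32),cv2.DIST_HUBER,0,.001,.001).ravel()
    d=l[:2]*np.sign(l[1]);print(n,"yaw",np.arctan2(-d[0],d[1]),"pt corner",(cf([l[2],l[3],.076])*1e3).round(1))
row=np.where(w[187,130:375])[0]+130;print(row.min(),row.max(),(cf(plane(C,[(row.min()-.5,187),(row.max()+.5,187)],.076))*1e3).round(1))
k=(h[...,1]<60)&(h[...,2]<130)
ed=[np.where(k[y,100:400])[0]+100 for y in(215,240,260)]
print([(e.min(),e.max()) for e in ed]);
for y,e in zip((215,240,260),ed):print((cf(plane(C,[(e.min()-.5,y),(e.max()+.5,y)],.06))*1e3).round(1).tolist())
print("bit tip",(cf(plane(C,[(387,220)],.0825))*1e3).round(1))
print("red bar tip",(cf(plane(C,[(236,225)],.073))*1e3).round(1))
T=cam("top");S=cam("scene");print("lever",tri(T,(517,298),S,(203,74)))
E
```

```text
red (228.3078408651989, 105.25627655465429) 863.0 [[ 76.8 -56.7  14. ]]
blue (152.10641781270462, 58.26424361493124) 1018.0 [[113.5   2.4  14. ]]
front yaw -0.062084634 pt corner [ -2.1 -74.6  16. ]
back yaw -0.06811555 pt corner [  9.9 -91.9  16. ]
144 361 [[   3.8   26.2   16. ]
 [   4.6 -173.8   16. ]]
[(np.int64(146), np.int64(399)), (np.int64(150), np.int64(369)), (np.int64(153), np.int64(395))]
[[-30.2, 36.9, 0.0], [-29.4, -214.8, 0.0]]
[[-57.5, 37.1, 0.0], [-56.9, -186.5, 0.0]]
[[-80.4, 37.4, 0.0], [-79.7, -214.6, 0.0]]
bit tip [[ -25.4 -198.1   22.5]]
red bar tip [[-35.1 -54.8  13. ]]
lever (array([ 0.3291426 , -0.39077678,  0.11875351]), array([0.00150398]))
```

Call:
apply_moves([
  {"claw":0.45,"x":0.02,"y":-0.026,"z":0.015,"twist":0.003},
  {"claw":0.45,"x":0.02,"y":-0.026,"z":0.015,"twist":0},
  {"claw":0.45,"x":0.018,"y":-0.026,"z":0.03,"twist":0},
  {"claw":0.45,"x":0,"y":0,"z":0.03,"twist":0},
  {"claw":0.45,"x":0,"y":0,"z":0.03,"twist":0},
  {"claw":0.45,"x":0,"y":0,"z":0,"twist":0},
  {"claw":0.45,"x":0,"y":0,"z":0,"twist":0},
])

```text
time_s: 2.45
position: [0.5841, -0.0488, 0.1356]
tcp_rot: [0.0, 0.999, -0.035, -0.001]
force: [0.5, -0.1, 1.5]
gripper_width: 0.548
finger_force: 0.0
```

```bash
sed -i 's/C0=np.array.*/C0=np.array([.5106,.0149,.06]);YAW=-.066/' h.py; python3 - <<'E'
from h import *
import pickle
st();C=cam("wrist");im=r.snapshot("wrist")[:,:,::-1].copy();h=cv2.cvtColor(im,cv2.COLOR_BGR2HSV);cv2.imwrite("pics/w3.png",im)
red=((h[...,0]<6)|(h[...,0]>174))&(h[...,1]>150)&(h[...,2]>80)
c,p,a=blob(red);print(p,a,cv2.boundingRect(c),(cf(plane(C,[p],.070))*1e3).round(1))
E
```

```text
t 2.45 tcp [ 0.5841 -0.0488  0.1356] corner [ 77.5 -58.7  75.6] toolx ang -0.0709 tilt [-0.002  0.    -1.   ] F [ 0.5 -0.1  1.5] w 0.548 ff 0.0
(309.48733804475853, 215.35649784059677) 1698.0 (290, 191, 40, 50) [[ 78.5 -53.8  10. ]]
```

View pics/w3.png

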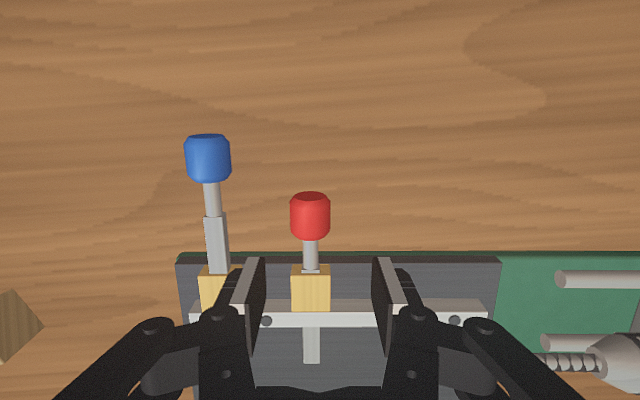

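Red knob at (310,215), slightly left of the mid-finger line (~320). A 5 mm shift, then descend and grip.

Call:
apply_moves([
  {"claw":0.45,"x":0.001,"y":-0.005,"z":0,"twist":-0.004},
  {"claw":0.45,"x":0,"y":0,"z":0.03,"twist":0},
  {"claw":0.45,"x":0,"y":0,"z":0.03,"twist":0},
  {"claw":0.45,"x":0,"y":0,"z":0.028,"twist":0},
  {"claw":0.45,"x":0,"y":0,"z":0,"twist":0},
  {"claw":1,"x":0,"y":0,"z":0,"twist":0},
  {"claw":1,"x":0,"y":0,"z":0,"twist":0},
  {"claw":1,"x":0,"y":0,"z":0,"twist":0},
  {"claw":1,"x":0,"y":0,"z":0,"twist":0},
], force=50)

```text
time_s: 3.25
position: [0.5878, -0.0436, 0.0512]
tcp_rot: [0.001, 0.999, -0.033, 0.002]
force: [-2.1, -2.6, 5.4]
gripper_width: 0.284
finger_force: 49.8
```

```bash
python3 -c "
from h import *
st()"
```

```text
t 3.25 tcp [ 0.5878 -0.0436  0.0512] corner [ 80.9 -53.3  -8.8] toolx ang -0.0657 tilt [ 0.005 -0.002 -1.   ] F [-2.1 -2.6  5.4] w 0.284 ff 49.8
```

Call:
apply_moves([
  {"claw":1,"x":0.008,"y":0,"z":0,"twist":0},
  {"claw":1,"x":0.008,"y":0,"z":0,"twist":0},
  {"claw":1,"x":0.008,"y":0,"z":0,"twist":0},
  {"claw":1,"x":0.008,"y":0,"z":0,"twist":0},
  {"claw":1,"x":0.008,"y":0,"z":0,"twist":0},
  {"claw":1,"x":0,"y":0,"z":0,"twist":0},
  {"claw":1,"x":0,"y":0,"z":0,"twist":0},
])

```text
time_s: 3.83
position: [0.6252, -0.046, 0.0511]
tcp_rot: [0.001, 0.999, -0.033, -0.001]
force: [-14.4, -3.1, 14.4]
gripper_width: 0.286
finger_force: 50.6
```

```bash
python3 -c "
from h import *
st()"
```

```text
t 3.8333 tcp [ 0.6252 -0.046   0.0511] corner [118.3 -53.2  -8.9] toolx ang -0.0657 tilt [-0.003 -0.001 -1.   ] F [-14.4  -3.1  14.4] w 0.286 ff 50.6
```

Call:
apply_moves([
  {"claw":0.45,"x":0,"y":0,"z":0,"twist":0},
  {"claw":0.45,"x":0,"y":0,"z":0,"twist":0},
  {"claw":0.45,"x":0,"y":0,"z":0,"twist":0},
  {"claw":0.45,"x":0,"y":0,"z":-0.03,"twist":0},
  {"claw":0.45,"x":0,"y":0,"z":-0.03,"twist":0},
  {"claw":0.45,"x":0,"y":0,"z":-0.03,"twist":0},
  {"claw":0.45,"x":-0.003,"y":-0.03,"z":0,"twist":0},
  {"claw":0.45,"x":0,"y":-0.03,"z":0,"twist":0},
  {"claw":0.45,"x":0,"y":0,"z":0,"twist":0},
  {"claw":0.45,"x":0,"y":0,"z":0,"twist":0},
])

```text
time_s: 4.67
position: [0.6271, 0.0165, 0.1375]
tcp_rot: [-0.0, 1.0, -0.031, -0.0]
force: [0.1, -0.4, -0.4]
gripper_width: 0.551
finger_force: 0.0
```

```bash
python3 - <<'E'
from h import *
st();C=cam("wrist");im=r.snapshot("wrist")[:,:,::-1].copy();h=cv2.cvtColor(im,cv2.COLOR_BGR2HSV)
red=((h[...,0]<6)|(h[...,0]>174))&(h[...,1]>150)&(h[...,2]>80)
blue=(h[...,0]>95)&(h[...,0]<125)&(h[...,1]>100)
for m in(red,blue):
    c,p,a=blob(m);print(p,a,cv2.boundingRect(c),(cf(plane(C,[p],.070))*1e3).round(1))
E
```

```text
t 4.6667 tcp [0.6271 0.0165 0.1375] corner [116.1   9.3  77.5] toolx ang -0.0623 tilt [-0.  0. -1.] F [ 0.1 -0.4 -0.4] w 0.551 ff 0.0
(417.02677224736044, 216.47379336349923) 1768.0 (395, 193, 45, 49) [[116.1 -53.5  10. ]]
(322.0275397796818, 216.67554059567522) 1634.0 (303, 193, 39, 49) [[115.7   6.3  10. ]]
```

Red is fully out (x = 116). The blue knob is at (115.7, 6.3); now descend, grip and push home.

Call:
apply_moves([
  {"claw":0.45,"x":0,"y":0.003,"z":0.03,"twist":0.003},
  {"claw":0.45,"x":0,"y":0,"z":0.03,"twist":0},
  {"claw":0.45,"x":0,"y":0,"z":0.03,"twist":0},
  {"claw":0.45,"x":0,"y":0,"z":0,"twist":0},
  {"claw":1,"x":0,"y":0,"z":0,"twist":0},
  {"claw":1,"x":0,"y":0,"z":0,"twist":0},
  {"claw":1,"x":0,"y":0,"z":0,"twist":0},
  {"claw":1,"x":0,"y":0,"z":0,"twist":0},
])

```text
time_s: 5.38
position: [0.6268, 0.0138, 0.0481]
tcp_rot: [-0.002, 0.999, -0.033, -0.0]
force: [0.7, 8.1, -9.8]
gripper_width: 0.285
finger_force: 49.5
```

Call:
apply_moves([
  {"claw":1,"x":-0.008,"y":0,"z":0,"twist":0},
  {"claw":1,"x":-0.008,"y":0,"z":0,"twist":0},
  {"claw":1,"x":-0.008,"y":0,"z":0,"twist":0},
  {"claw":1,"x":-0.008,"y":0,"z":0,"twist":0},
  {"claw":1,"x":-0.008,"y":0,"z":0,"twist":0},
  {"claw":1,"x":0,"y":0,"z":0,"twist":0},
  {"claw":1,"x":0,"y":0,"z":0,"twist":0},
])

```text
time_s: 5.97
position: [0.5889, 0.0163, 0.0482]
tcp_rot: [-0.002, 0.999, -0.034, 0.003]
force: [10.6, 7.6, -16.1]
gripper_width: 0.283
finger_force: 52.9
```

```bash
python3 -c "
from h import *
st()"
```

```text
t 5.9667 tcp [0.5889 0.0163 0.0482] corner [ 78.1   6.6 -11.8] toolx ang -0.067 tilt [ 0.006  0.003 -1.   ] F [ 10.6   7.6 -16.1] w 0.283 ff 52.9
```

Call:
apply_moves([
  {"claw":0.45,"x":0,"y":0,"z":0,"twist":0},
  {"claw":0.45,"x":0,"y":0,"z":0,"twist":0},
  {"claw":0.45,"x":0,"y":0,"z":0,"twist":0},
  {"claw":0.45,"x":0,"y":0,"z":-0.03,"twist":0},
  {"claw":0.45,"x":0,"y":0,"z":-0.03,"twist":0},
  {"claw":0.45,"x":0,"y":0,"z":-0.03,"twist":0},
  {"claw":0.2,"x":0,"y":0,"z":-0.03,"twist":-0.124},
  {"claw":0.2,"x":0,"y":0,"z":-0.03,"twist":-0.124},
  {"claw":0.2,"x":0,"y":0,"z":0,"twist":-0.124},
  {"claw":0.2,"x":0,"y":0,"z":0,"twist":-0.124},
])

```text
time_s: 6.8
position: [0.5884, 0.014, 0.2034]
tcp_rot: [0.001, 0.977, 0.215, 0.004]
force: [-0.6, 0.4, -0.9]
gripper_width: 0.798
finger_force: 0.0
```

Call:
apply_moves([
  {"claw":0.2,"x":0,"y":0,"z":0,"twist":-0.124},
  {"claw":0.2,"x":0,"y":0,"z":0,"twist":-0.124},
  {"claw":0.2,"x":0,"y":0,"z":0,"twist":-0.124},
  {"claw":0.2,"x":0,"y":0,"z":0,"twist":-0.124},
  {"claw":0.2,"x":0,"y":0,"z":0,"twist":-0.124},
  {"claw":0.2,"x":0,"y":0,"z":0,"twist":-0.124},
  {"claw":0.2,"x":0,"y":0,"z":0,"twist":-0.124},
  {"claw":0.2,"x":0,"y":0,"z":0,"twist":-0.124},
  {"claw":0.2,"x":0,"y":0,"z":0,"twist":-0.124},
  {"claw":0.2,"x":0,"y":0,"z":0,"twist":-0.124},
])

```text
time_s: 7.63
position: [0.5872, 0.014, 0.1997]
tcp_rot: [0.001, 0.67, 0.742, 0.001]
force: [0.7, 0.3, -0.1]
gripper_width: 0.797
finger_force: 0.0
```

Call:
apply_moves([
  {"claw":0.2,"x":0,"y":0,"z":0,"twist":-0.124},
  {"claw":0.2,"x":0,"y":0,"z":0,"twist":-0.124},
  {"claw":0.2,"x":0,"y":0,"z":0,"twist":0},
  {"claw":0.2,"x":0,"y":0,"z":0,"twist":0},
])

```text
time_s: 7.97
position: [0.5872, 0.0142, 0.1992]
tcp_rot: [0.001, 0.577, 0.817, 0.0]
force: [-0.2, -0.2, -0.0]
gripper_width: 0.797
finger_force: 0.0
```

```bash
python3 - <<'E'
from h import *
M=st();C=cam("top");im=r.snapshot("top")[:,:,::-1].copy();h=cv2.cvtColor(im,cv2.COLOR_BGR2HSV)
X=np.array([.463,.294,.0])-r.get_obs()["position"];print("delta tool (x,y,z)",(M.T@X).round(4))
cv2.imwrite("pics/t2.png",cv2.resize(im[140:270,165:420],None,fx=3,fy=3,interpolation=cv2.INTER_CUBIC))
E
```

```text
t 7.9667 tcp [0.5872 0.0142 0.1992] corner [ 76.5   4.3 139.2] toolx ang 1.9116 tilt [ 0.002 -0.    -1.   ] F [-0.2 -0.2 -0. ] w 0.797 ff 0.0
delta tool (x,y,z) [ 0.3054 -0.0238  0.1985]
```

View pics/t2.png

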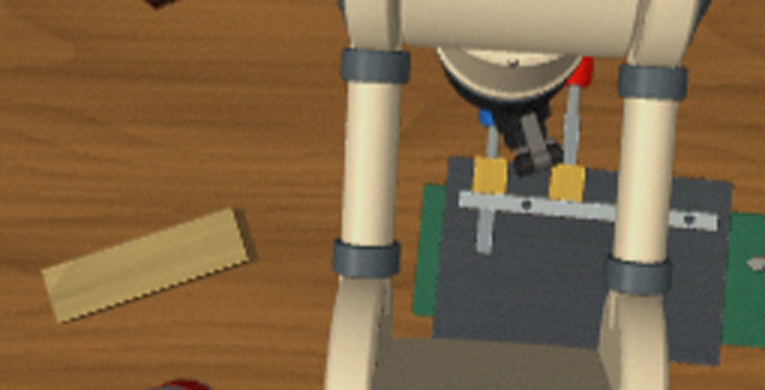

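The crop shows the red bar gone from the table and the blue bar standing out at crop (485,230). Next, the blank.

Call:
apply_moves([
  {"claw":0.2,"x":0.038,"y":-0.003,"z":0,"twist":-0.009},
  {"claw":0.2,"x":0.038,"y":-0.003,"z":0,"twist":0},
  {"claw":0.2,"x":0.038,"y":-0.003,"z":0,"twist":0},
  {"claw":0.2,"x":0.038,"y":-0.003,"z":0,"twist":0},
  {"claw":0.2,"x":0.038,"y":-0.003,"z":0,"twist":0},
  {"claw":0.2,"x":0.028,"y":-0.003,"z":0,"twist":0},
  {"claw":0.2,"x":0,"y":-0.003,"z":0,"twist":0},
  {"claw":0.2,"x":0,"y":-0.003,"z":0,"twist":0},
  {"claw":0.2,"x":0,"y":0,"z":0,"twist":0},
])

```text
time_s: 8.77
position: [0.4891, 0.2103, 0.1982]
tcp_rot: [0.0, 0.572, 0.82, 0.0]
force: [-0.5, 0.2, 0.1]
gripper_width: 0.802
finger_force: 0.0
```

```bash
cat > b.py <<'E'
from h import *
M=st();C=cam("wrist");im=r.snapshot("wrist")[:,:,::-1].copy();h=cv2.cvtColor(im,cv2.COLOR_BGR2HSV)
import sys;cv2.imwrite(sys.argv[1],im)
bl=(h[...,0]>15)&(h[...,0]<32)&(h[...,1]>60)&(h[...,1]<150)&(h[...,2]>140)
c,p,a=blob(bl);q=cv2.minAreaRect(c);B=plane(C,cv2.boxPoints(q),.045)
print(p,a,q,B.round(4).tolist(),np.linalg.norm(np.diff(B,axis=0),axis=1).round(4),B.mean(0))
E
python3 b.py pics/w4.png
```

```text
t 8.7667 tcp [0.4891 0.2103 0.1982] corner [-34.4 193.5 138.2] toolx ang 1.9233 tilt [ 0.001 -0.    -1.   ] F [-0.5  0.2  0.1] w 0.802 ff 0.0
(320.7267919786376, 82.78815644798156) 9549.5 ((321.0, 85.0), (170.0, 60.0), 90.0) [[0.423, 0.3306, 0.045], [0.4641, 0.3457, 0.045], [0.5117, 0.2276, 0.045], [0.4639, 0.21, 0.045]] [0.0438 0.1274 0.051 ] [0.46566486 0.27848942 0.045     ]
```

View pics/w4.png

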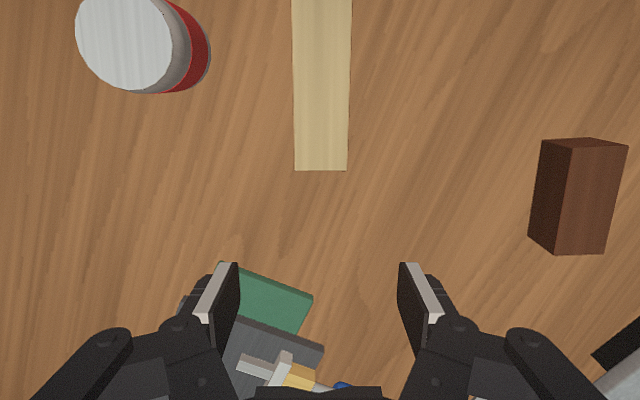

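The blank is straight ahead and aligned: its near end is at row 170, columns 295–347, with the tin clear at upper left. Going in.

Call:
apply_moves([
  {"claw":0.2,"x":0.03,"y":0.001,"z":0,"twist":0},
  {"claw":0.2,"x":0.03,"y":0.001,"z":0.01,"twist":0},
  {"claw":0.2,"x":0.028,"y":0.001,"z":0.03,"twist":0},
  {"claw":0.2,"x":0,"y":0,"z":0.03,"twist":0},
  {"claw":0.2,"x":0,"y":0,"z":0.03,"twist":0},
  {"claw":0.2,"x":0,"y":0,"z":0.03,"twist":0},
  {"claw":0.2,"x":0,"y":0,"z":0.03,"twist":0},
  {"claw":0.2,"x":0,"y":0,"z":0.015,"twist":0},
  {"claw":0.2,"x":0,"y":0,"z":0,"twist":0},
  {"claw":0.2,"x":0,"y":0,"z":0,"twist":0},
])

```text
time_s: 9.65
position: [0.4617, 0.2931, 0.0221]
tcp_rot: [-0.0, 0.573, 0.82, -0.001]
force: [0.3, 0.4, 1.1]
gripper_width: 0.8
finger_force: 0.0
```

```bash
python3 -c "
from h import *
st()"
```

```text
t 9.65 tcp [0.4617 0.2931 0.0221] corner [-67.1 274.3 -37.9] toolx ang 1.9223 tilt [-0.002 -0.001 -1.   ] F [0.3 0.4 1.1] w 0.8 ff 0.0
```

Call:
apply_moves([
  {"claw":1,"x":0,"y":0,"z":0,"twist":0},
  {"claw":1,"x":0,"y":0,"z":0,"twist":0},
  {"claw":1,"x":0,"y":0,"z":0,"twist":0},
  {"claw":1,"x":0,"y":0,"z":0,"twist":0},
  {"claw":1,"x":0,"y":0,"z":-0.02,"twist":0},
  {"claw":1,"x":0,"y":0,"z":-0.03,"twist":0},
  {"claw":1,"x":0,"y":0,"z":-0.03,"twist":0},
  {"claw":1,"x":0,"y":0,"z":-0.03,"twist":0},
  {"claw":1,"x":0,"y":0,"z":-0.03,"twist":0},
  {"claw":1,"x":0,"y":0,"z":0,"twist":0},
], force=60)

```text
time_s: 10.48
position: [0.4638, 0.2957, 0.1709]
tcp_rot: [0.003, 0.572, 0.821, 0.005]
force: [0.6, -0.2, -0.6]
gripper_width: 0.513
finger_force: 63.6
```

```bash
python3 - <<'E'
from h import *
st()
# blank's lie in the gripper, from top camera
C=cam("top");im=r.snapshot("top")[:,:,::-1].copy();h=cv2.cvtColor(im,cv2.COLOR_BGR2HSV)
cv2.imwrite("pics/t3.png",im)
E
python3 b.py pics/w5.png
```

```text
t 10.4833 tcp [0.4638 0.2957 0.1709] corner [-65.2 277.1 110.9] toolx ang 1.9249 tilt [ 0.011  0.006 -1.   ] F [ 0.6 -0.2 -0.6] w 0.513 ff 63.6
t 10.5333 tcp [0.4631 0.2953 0.1675] corner [-65.9 276.7 107.5] toolx ang 1.9248 tilt [ 0.007  0.004 -1.   ] F [-0.2 -0.4 -2.7] w 0.512 ff 63.5
(318.0919623495544, 228.74770603107865) 35201.0 ((318.0, 237.5), (134.0, 307.0), 0.0) [[0.4726, 0.0871, 0.045], [0.392, 0.3527, 0.045], [0.4804, 0.3854, 0.045], [0.5921, 0.1303, 0.045]] [0.2775 0.0943 0.2785] [0.48428134 0.23888727 0.045     ]
```

View pics/w5.png

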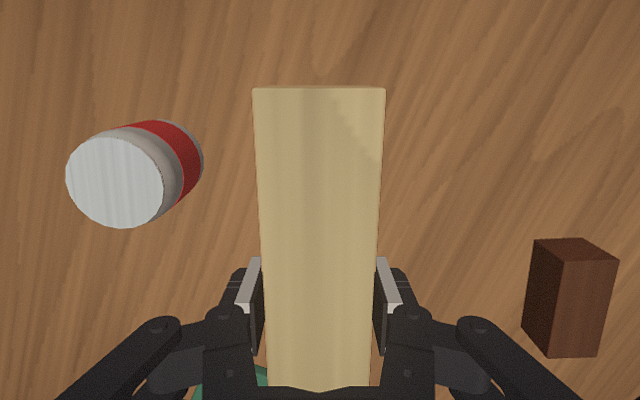

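Call:
apply_moves([
  {"claw":1,"x":0,"y":0,"z":0,"twist":0.06},
  {"claw":1,"x":0,"y":0,"z":0,"twist":0.12},
  {"claw":1,"x":0,"y":0,"z":0,"twist":0.12},
  {"claw":1,"x":0,"y":0,"z":0,"twist":0.09},
  {"claw":1,"x":-0.015,"y":0.003,"z":0,"twist":0.03},
  {"claw":1,"x":-0.03,"y":0.004,"z":0,"twist":0},
  {"claw":1,"x":-0.036,"y":0.004,"z":0,"twist":0},
  {"claw":1,"x":-0.036,"y":0.004,"z":0,"twist":0},
  {"claw":1,"x":-0.036,"y":0.004,"z":0,"twist":0},
  {"claw":1,"x":-0.036,"y":0.003,"z":0,"twist":0},
])

```text
time_s: 11.42
position: [0.4702, 0.1027, 0.16]
tcp_rot: [-0.001, 0.73, 0.684, -0.002]
force: [0.6, -0.4, -2.3]
gripper_width: 0.51
finger_force: 63.4
```

Call:
apply_moves([
  {"claw":1,"x":-0.036,"y":0.003,"z":0,"twist":0},
  {"claw":1,"x":-0.036,"y":0.003,"z":0,"twist":0},
  {"claw":1,"x":-0.036,"y":0.003,"z":0,"twist":0},
  {"claw":1,"x":-0.036,"y":0,"z":0,"twist":0},
  {"claw":1,"x":-0.024,"y":0,"z":0,"twist":0},
  {"claw":1,"x":-0.01,"y":0,"z":0,"twist":0},
  {"claw":1,"x":0,"y":0,"z":0,"twist":0},
  {"claw":1,"x":0,"y":0,"z":0,"twist":0},
])

```text
time_s: 12.08
position: [0.4681, -0.0735, 0.1611]
tcp_rot: [-0.001, 0.73, 0.683, -0.0]
force: [-0.0, -0.1, -3.1]
gripper_width: 0.513
finger_force: 63.4
```

```bash
python3 b.py pics/w6.png; python3 - <<'E'
from h import *
C=cam("wrist");o=r.get_obs();z=o["position"][2]+.023
print("far end / edges corner mm",(cf(plane(C,[(253,88),(385,88),(320,88)],z))*1e3).round(1).tolist(),"tcp",(cf(o["position"])*1e3).round(1))
im=cv2.imread("pics/w6.png");print("fence/table in view?")
E
```

```text
t 12.0833 tcp [ 0.4681 -0.0735  0.1611] corner [-36.6 -91.  101.1] toolx ang 1.5038 tilt [-0.002  0.001 -1.   ] F [-0.  -0.1 -3.1] w 0.513 ff 63.4
(317.97415700462443, 229.12817517970922) 35103.0 ((316.41326904296875, 238.21812438964844), (134.12637329101562, 305.62115478515625), 0.6437457203865051) [[0.3893, -0.2607, 0.045], [0.4265, 0.0074, 0.045], [0.5184, 0.0002, 0.045], [0.5131, -0.2703, 0.045]] [0.2706 0.0922 0.2706] [ 0.46183701 -0.13084368  0.045     ]
far end / edges corner mm [[-57.5, -11.1, 124.5], [-15.5, -11.1, 124.5], [-36.2, -11.0, 124.5]] tcp [-36.4 -90.4 101.5]
fence/table in view?
```

View pics/w6.png

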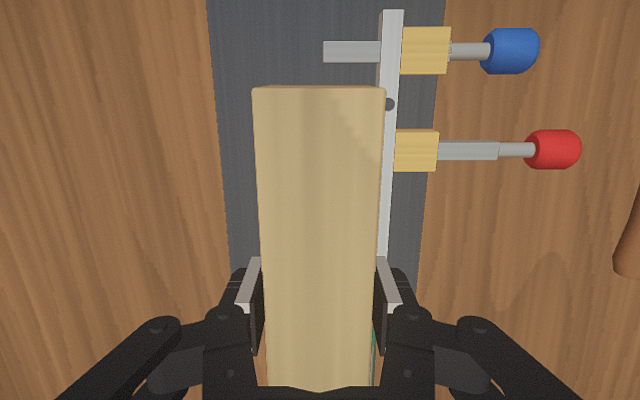

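The blank is square in the grip, with the blue bar (lower edge about row 62) ahead and the fence to the right at x≈380. Both stops show as set. Lowering.

Call:
apply_moves([
  {"claw":1,"x":0,"y":0,"z":0.02,"twist":0},
  {"claw":1,"x":0,"y":0,"z":0.025,"twist":0},
  {"claw":1,"x":0,"y":0,"z":0.02,"twist":0},
  {"claw":1,"x":0,"y":0,"z":0.009,"twist":0},
  {"claw":1,"x":0,"y":0,"z":0,"twist":0},
  {"claw":1,"x":0,"y":0,"z":0,"twist":0},
])

```text
time_s: 12.63
position: [0.4688, -0.0727, 0.0887]
tcp_rot: [-0.0, 0.729, 0.684, 0.0]
force: [-0.4, 0.1, -2.6]
gripper_width: 0.509
finger_force: 63.8
```

Call:
apply_moves([
  {"claw":1,"x":0,"y":0,"z":0.002,"twist":0},
  {"claw":1,"x":0,"y":0,"z":0.002,"twist":0},
  {"claw":1,"x":0,"y":0,"z":0,"twist":0},
  {"claw":1,"x":0,"y":0,"z":0,"twist":0},
])

```text
time_s: 12.97
position: [0.4692, -0.0736, 0.0854]
tcp_rot: [0.0, 0.73, 0.683, 0.001]
force: [0.1, 1.4, -0.4]
gripper_width: 0.511
finger_force: 64.0
```

Call:
apply_moves([
  {"claw":1,"x":0,"y":0,"z":0.001,"twist":0},
  {"claw":1,"x":0,"y":0,"z":0,"twist":0},
  {"claw":1,"x":0,"y":0,"z":0,"twist":0},
])

```text
time_s: 13.22
position: [0.4692, -0.0736, 0.0854]
tcp_rot: [0.001, 0.73, 0.683, 0.001]
force: [-0.9, 2.9, 5.3]
gripper_width: 0.51
finger_force: 64.7
```

Call:
apply_moves([
  {"claw":1,"x":0,"y":0.003,"z":0,"twist":0},
  {"claw":1,"x":0,"y":0.003,"z":0,"twist":0},
  {"claw":1,"x":0,"y":0.003,"z":0,"twist":0},
  {"claw":1,"x":0,"y":0.002,"z":0,"twist":0},
  {"claw":1,"x":0,"y":0,"z":0,"twist":0},
  {"claw":1,"x":0,"y":0,"z":0,"twist":0},
])

```text
time_s: 13.72
position: [0.4791, -0.0748, 0.0852]
tcp_rot: [-0.0, 0.73, 0.683, -0.001]
force: [-5.0, 0.7, 7.6]
gripper_width: 0.509
finger_force: 65.0
```

Call:
apply_moves([
  {"claw":1,"x":0,"y":0.001,"z":0,"twist":0},
  {"claw":1,"x":0,"y":0.001,"z":0,"twist":0},
  {"claw":1,"x":0,"y":0,"z":0,"twist":0},
  {"claw":1,"x":0,"y":0,"z":0,"twist":0},
])

```text
time_s: 14.05
position: [0.4808, -0.0749, 0.0852]
tcp_rot: [-0.0, 0.73, 0.683, -0.001]
force: [-6.5, 0.8, 8.1]
gripper_width: 0.512
finger_force: 65.2
```

Call:
apply_moves([
  {"claw":1,"x":0,"y":0.001,"z":0,"twist":0},
  {"claw":1,"x":0,"y":0.001,"z":0,"twist":0},
  {"claw":1,"x":0,"y":0,"z":0,"twist":0},
  {"claw":1,"x":0,"y":0,"z":0,"twist":0},
])

```text
time_s: 14.38
position: [0.4821, -0.075, 0.0852]
tcp_rot: [-0.001, 0.73, 0.683, -0.001]
force: [-10.1, 0.2, 10.1]
gripper_width: 0.508
finger_force: 65.3
```

```bash
python3 -c "
from h import *
st();print(r.get_obs()['ft_torque'])"
```

```text
t 14.3833 tcp [ 0.4821 -0.075   0.0852] corner [-22.5 -91.6  25.2] toolx ang 1.5046 tilt [-0.003 -0.    -1.   ] F [-10.1   0.2  10.1] w 0.508 ff 65.3
[0.15479524 2.08707072 0.13124354]
```

Call:
apply_moves([
  {"claw":1,"x":0.003,"y":0.001,"z":0,"twist":0},
  {"claw":1,"x":0.003,"y":0,"z":0,"twist":0},
  {"claw":1,"x":0.002,"y":0,"z":0,"twist":0},
  {"claw":1,"x":0.001,"y":0,"z":0,"twist":0},
  {"claw":1,"x":0,"y":0,"z":0,"twist":0},
  {"claw":1,"x":0,"y":0,"z":0,"twist":0},
])

```text
time_s: 14.88
position: [0.4825, -0.0704, 0.0853]
tcp_rot: [0.001, 0.731, 0.682, -0.005]
force: [-15.4, -16.3, 11.5]
gripper_width: 0.511
finger_force: 65.4
```

Call:
apply_moves([
  {"claw":1,"x":0.001,"y":0,"z":0,"twist":0},
  {"claw":1,"x":0.001,"y":0,"z":0,"twist":0},
  {"claw":1,"x":0,"y":0,"z":0,"twist":0},
  {"claw":1,"x":0,"y":0,"z":0,"twist":0},
])

```text
time_s: 15.22
position: [0.4825, -0.0686, 0.0853]
tcp_rot: [0.001, 0.731, 0.682, -0.005]
force: [-16.5, -16.2, 11.9]
gripper_width: 0.511
finger_force: 65.4
```

Call:
apply_moves([
  {"claw":1,"x":0.001,"y":0,"z":0,"twist":0},
  {"claw":1,"x":0.001,"y":0,"z":0,"twist":0},
  {"claw":1,"x":0,"y":0,"z":0,"twist":0},
  {"claw":1,"x":0,"y":0,"z":0,"twist":0},
])

```text
time_s: 15.55
position: [0.4827, -0.0666, 0.0852]
tcp_rot: [0.001, 0.731, 0.682, -0.005]
force: [-16.0, -16.0, 12.1]
gripper_width: 0.509
finger_force: 65.4
```

```bash
python3 -c "
from h import *
st();print(r.get_obs()['ft_torque'])"
```

```text
t 15.55 tcp [ 0.4827 -0.0666  0.0852] corner [-22.5 -83.2  25.2] toolx ang 1.5022 tilt [-0.006 -0.009 -1.   ] F [-16.  -16.   12.1] w 0.509 ff 65.4
[-2.20286345  2.87120953  0.60920429]
```

Call:
apply_moves([
  {"claw":1,"x":0.001,"y":0,"z":0,"twist":0},
  {"claw":1,"x":0.001,"y":0,"z":0,"twist":0},
  {"claw":1,"x":0,"y":0,"z":0,"twist":0},
  {"claw":1,"x":0,"y":0,"z":0,"twist":0},
])

```text
time_s: 15.88
position: [0.4828, -0.0646, 0.0852]
tcp_rot: [0.001, 0.731, 0.682, -0.005]
force: [-16.6, -17.0, 11.4]
gripper_width: 0.513
finger_force: 65.4
```

Call:
apply_moves([
  {"claw":1,"x":0.001,"y":0,"z":0,"twist":0},
  {"claw":1,"x":0.001,"y":0,"z":0,"twist":0},
  {"claw":1,"x":0,"y":0,"z":0,"twist":0},
  {"claw":1,"x":0,"y":0,"z":0,"twist":0},
])

```text
time_s: 16.22
position: [0.4829, -0.0626, 0.0852]
tcp_rot: [0.001, 0.731, 0.682, -0.005]
force: [-15.6, -15.7, 11.0]
gripper_width: 0.512
finger_force: 65.4
```

```bash
python3 b.py pics/w7.png; python3 -c "
from h import *
print(r.get_obs()['ft_torque'])"
```

```text
t 16.2167 tcp [ 0.4829 -0.0626  0.0852] corner [-22.5 -79.2  25.2] toolx ang 1.5022 tilt [-0.006 -0.009 -1.   ] F [-15.6 -15.7  11. ] w 0.512 ff 65.4
(317.5084741754057, 228.8424508176172) 35234.5 ((315.7268371582031, 238.17140197753906), (135.01429748535156, 305.7007141113281), 0.6902772188186646) [[0.4273, -0.1724, 0.045], [0.4548, 0.0183, 0.045], [0.5199, 0.0131, 0.045], [0.516, -0.1793, 0.045]] [0.1927 0.0653 0.1925] [ 0.47949785 -0.08006968  0.045     ]
[-2.31419637  2.88232411  0.62112248]
```

View pics/w7.png

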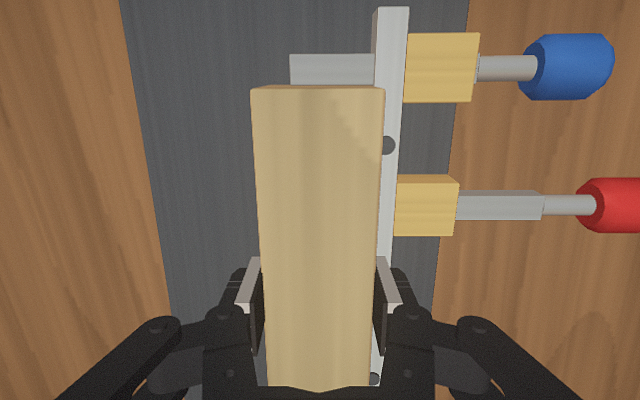

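The blank's end (row 87) is about to meet the blue bar, and its right side lies along the fence. Keep pushing in 1 mm steps until the y force rises.

Call:
apply_moves([
  {"claw":1,"x":0.001,"y":0,"z":0,"twist":0},
  {"claw":1,"x":0.001,"y":0,"z":0,"twist":0},
  {"claw":1,"x":0,"y":0,"z":0,"twist":0},
  {"claw":1,"x":0,"y":0,"z":0,"twist":0},
])

```text
time_s: 16.6
position: [0.483, -0.0625, 0.0854]
tcp_rot: [0.002, 0.731, 0.682, -0.007]
force: [-16.8, -22.1, 11.4]
gripper_width: 0.513
finger_force: 65.3
```

Call:
apply_moves([
  {"claw":1,"x":0.001,"y":0,"z":0,"twist":0},
  {"claw":1,"x":0.001,"y":0,"z":0,"twist":0},
  {"claw":1,"x":0,"y":0,"z":0,"twist":0},
  {"claw":1,"x":0,"y":0,"z":0,"twist":0},
])

```text
time_s: 16.93
position: [0.483, -0.0623, 0.0858]
tcp_rot: [0.004, 0.732, 0.682, -0.008]
force: [-17.2, -29.5, 14.0]
gripper_width: 0.513
finger_force: 65.5
```

```bash
python3 -c "
from h import *
st();print(r.get_obs()['ft_torque'])"
```

```text
t 16.9333 tcp [ 0.483  -0.0623  0.0858] corner [-22.5 -78.8  25.8] toolx ang 1.5004 tilt [-0.007 -0.016 -1.   ] F [-17.2 -29.5  14. ] w 0.513 ff 65.5
[-4.40670176  3.26374363  0.86887568]
```

Both contacts are made, but the tool has pitched slightly (TCP z up 0.6 mm). I'll ease the y push and press down a little more.

Call:
apply_moves([
  {"claw":1,"x":-0.001,"y":0,"z":0.001,"twist":0},
  {"claw":1,"x":-0.001,"y":0,"z":0.001,"twist":0},
  {"claw":1,"x":0,"y":0.001,"z":0,"twist":0},
  {"claw":1,"x":0,"y":0,"z":0,"twist":0},
  {"claw":1,"x":0,"y":0,"z":0,"twist":0},
])

```text
time_s: 17.35
position: [0.483, -0.0625, 0.0852]
tcp_rot: [0.002, 0.731, 0.682, -0.007]
force: [-26.4, -22.1, 22.9]
gripper_width: 0.512
finger_force: 66.8
```

```bash
python3 -c "
from h import *
st();print(r.get_obs()['ft_torque'])"
```

```text
t 17.35 tcp [ 0.483  -0.0625  0.0852] corner [-22.4 -79.1  25.2] toolx ang 1.5012 tilt [-0.008 -0.013 -1.   ] F [-26.4 -22.1  22.9] w 0.512 ff 66.8
[-3.1716519   4.43361047  0.79004599]
```

Call:
apply_moves([
  {"claw":1,"x":0,"y":-0.001,"z":0,"twist":0},
  {"claw":1,"x":0.001,"y":0,"z":0,"twist":0},
  {"claw":1,"x":0.001,"y":0,"z":0,"twist":0},
  {"claw":1,"x":0.0005,"y":0,"z":0,"twist":0},
  {"claw":1,"x":0,"y":0,"z":0,"twist":0},
  {"claw":1,"x":0,"y":0,"z":0,"twist":0},
])

```text
time_s: 17.85
position: [0.483, -0.0625, 0.0852]
tcp_rot: [0.004, 0.732, 0.682, -0.008]
force: [-21.1, -32.3, 20.6]
gripper_width: 0.511
finger_force: 66.5
```

```bash
python3 b.py pics/w8.png; python3 - <<'E'
from h import *
print(r.get_obs()['ft_torque'])
a=cv2.imread("pics/w8.png");C=cam("wrist");z=r.get_obs()["position"][2]+.023
print((cf(plane(C,[(253,88),(385,88)],z))*1e3).round(1).tolist())
t=r.snapshot("top")[:,:,::-1];
cv2.imwrite("pics/f.png",cv2.resize(a,(700,437)))
E
```

```text
t 17.85 tcp [ 0.483  -0.0625  0.0852] corner [-22.5 -79.1  25.2] toolx ang 1.5 tilt [-0.006 -0.018 -1.   ] F [-21.1 -32.3  20.6] w 0.511 ff 66.5
(317.32793522267207, 228.55202287590953) 35321.0 ((316.5, 238.0), (306.0, 135.0), 90.0) [[0.4546, 0.018, 0.045], [0.5195, 0.0134, 0.045], [0.5176, -0.1802, 0.045], [0.4284, -0.1744, 0.045]] [0.065  0.1936 0.0894] [ 0.48004415 -0.08078818  0.045     ]
[-4.47211132  3.95882915  1.05169866]
[[-42.8, 0.8, 48.3], [-1.4, 0.6, 48.3]]
```

View pics/f.png

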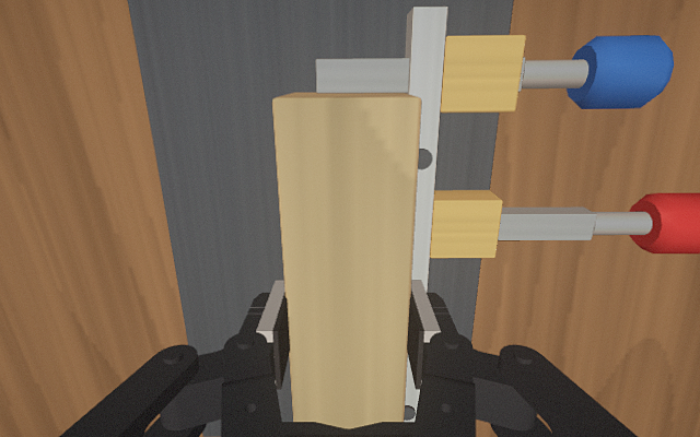

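The blank sits flat in the corner against the blue bar and the fence. The extra y push raised the force from 22 to 32 N with no movement, so the stop is taking the load. Handing in.

```bash
python3 -c "
from bench import r
print(r.hand_in())"
```

```text
the job is handed in; nothing more can be done
None
```

I handed the job in at about 18 s of robot time: red knob fully out, blue knob home, and the long blank flat on the table, still held against the fence (about 21 N) and the blue stop (32 N along the fence, part of it friction).

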